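# Open the latched pine cabinet gate beside the basin

### The job

Open the small pine cabinet so it can air after the shower: take the brass knob, lift the latch bar gently out of its catch by feel, swing the gate wide open, to about a right angle or beyond, and then let the bar drop back down and leave the gate standing open. Do not strain the bar against the catch, do not fling the gate, and leave the other things where they are.

Things in the scene. Friction and masses are not known exactly. Their poses are not given: they have to be found in the camera images.
- cabinet: pine cabinet, 180 deep x 240 wide x 262 mm high, fixed on the shelf. Origin: centre of its underside. Its front looks along its own -x, 90 mm from the origin; its y runs along the front, z up. The gate hangs on the -y side of the front (hinge axis at x -94, y -98 mm); the latch's catch is on the +y side.
- catch_screw (a point): upper fixing screw of the zinc catch, 162 mm above the shelf. The catch stands above it on the front stile, 22 mm wide, 30 mm proud: a hook lip in front of the bar's nose and a hood over it, 11.5 mm apart in height, so the 8 mm nose comes out only within a band of 2 to 3 mm. The catch plate is slotted and was set by hand anywhere in a 20 mm range: its height is not measured.
- latch_pivot (a point): pivot of the latch bar on the gate, 221 mm above the shelf, 115 mm from the knob towards the hinge. Depending on the catch's setting the knob must rise 3 to 18 mm before the nose clears the lip; 1 to 2 mm higher (5 to 19 mm in all) the nose meets the hood. Feel for it: raise slowly until the hood is felt (a few newtons), ease off by half a millimetre or so, then draw the gate outward.
- gate (a joint): hinge angle of the slatted gate (180 wide, 222 high, 14 mm thick, its top 256 mm above the shelf), rad: 0 shut, grows as it opens outward (turning counter-clockwise seen from above), stop at 1.9. Light friction (about 0.5 N at the knob); it stays where it is left. While latched it has about 0.02 rad of play.
- gate_hinge (a point): point on the gate's vertical hinge axis, 256 mm above the shelf; turns with the gate: its x is the normal of the gate pointing into the cabinet, its y runs along the gate from hinge to latch edge
- gate_edge (a point): centre of the top of the gate's free edge (180 mm from the hinge axis)
- latch_knob (a point): centre of the brass knob on the latch bar: round, 16 mm in diameter, 30 mm long, its axis along the gate's normal; 41 mm in front of the gate's face, 145 mm along the gate from the hinge axis, 221 mm above the shelf when the bar is down. Free room all round; pinch it from above by its two sides along the gate.
- latch_bar: dark steel latch bar, 5 mm thick, 192 mm long, about 90 g, in front of the gate. Origin: its pivot. The nose lies in the catch 164 to 176 mm from the pivot. The bar turns about the gate's normal: level when down (resting in the gate's staple), lifts to at most 0.185 rad, falls back by its own weight. The catch's screws bear about 10 N from the bar, no more.
- hairbrush: purple plastic hairbrush, 220 mm long, lying on the shelf; origin under its middle; leave alone
- jar: frosted glass jar with aluminium twist cap, 60 mm wide, 55 mm high, standing on the cabinet; origin under its middle; leave alone
- razor: aluminium shaving handle, 107 mm long, lying on the shelf; origin under its middle; leave alone
- tumbler: white ceramic tumbler, 76 mm wide, 95 mm high, on the shelf; origin under its middle; leave alone
- clip: green plastic hair clip, 70 mm long, 40 mm high, on the cabinet; origin under its middle; leave alone
- bottle: small blue bottle, 44 mm wide, 132 mm high, standing inside the cabinet; origin under its middle; leave alone
- tin: flat round tin, 64 mm wide, 34 mm high, inside the cabinet; origin under its middle; leave alone

How it is judged:
By the outcome, as a careful person would: the job done as asked, in the order asked, and still so for the second after the job is handed in, with the robot touching nothing.
It also fails if it takes over 67 s, if anything falls off the work surface, if the arm or the gripper's body presses on something with over 40 N, if the wrist force passes 120 N, or if a joint passes its speed limit or range.

### The arm

A 6-joint arm with a two-finger parallel gripper is mounted at the origin on the work surface. World frame = base frame: x ahead of the robot, y to its left, z up, the work surface at z = 0. Lengths are in m, angles in rad, forces in N, time in s.
With the tool pointing down it reaches from about 0.275 to 0.75 m from the base axis. Payload 10.2 kg.
Tool frame: the origin (TCP) lies at the very end of the fingers, on their centre line; the grasp point (between the pads) lies 19 mm behind it (ctrl.hold_point_z is the distance from the TCP to the grasp point, in m); z points along the fingers, x is the direction in which the jaws open and shut, and the axes are right-handed (so a half turn about z gives the same grasp; the last joint's range is limited). The gripper opens to 85 mm and grips with 20 to 120 N. Pads are 22 mm wide; open, the fingers measure 114 mm over their backs; the gripper's body (76 mm by 85 mm) begins 54 mm behind the grasp point. The pads swing forward as they close: fully open they stand 13 mm farther back than shut.
Start: joints at [-1.512, 0.313, 1.498, -0, 1.331, -0.223], TCP at [0.146, -0.504, 0.231] pointing down, gripper open.
Joint ranges: [-2.94, 2.94], [-0.97, 2.17], [0.19, 2.56], [-1.23, 4.37], [0.02, 3.11], [-2.88, 2.88]. Speed limits (rad/s): [2.39, 2.39, 3.01, 3.14, 3.14, 3.14].

### API

Orientations are given as a unit quaternion [w, x, y, z].
In Python, from rig import ctrl, camera gives the robot as it stands.
- The arm moves only by the tool move_arm, never from a script. Its argument "targets" is one flat list of numbers, 7 for each row, row after row: the shift along the tool's x, y, z in cm, then the turn, a rotation vector about the tool's x, y, z in degrees, then the finger opening in cm, from 0 to 8.54. In form: [x, y, z, ax, ay, az, jaw, x, y, z, ax, ay, az, jaw, ...]. A call has 1 to 8 rows; each row shifts and turns the commanded pose from where the row before left it, along the tool's axes as they then stand; what a row does not reach is not made up. A row lasts 1/10 s, in which the tool goes at most 50 mm and 8.59 degrees, less where a joint would pass 70% of its speed; a pose out of reach is approached as far as the arm can. A call with a gripper value outside its range is refused whole. The fingers move at their own pace and stop on an object; "newtons" is the grip in N (left out, the last holds). Time passes only in rows, so rows that do not move let the fingers close. It gives the time, the measured TCP pose, the force and the opening at its end, in the units of the state.
- ctrl.sense(): the state, without advancing time (a new reading comes with each control period).
- camera(name): name is "side" or "top"; returns a dict with "color" (420x560x3 uint8, blue, green, red), "depth" (420x560 float32, m along the optical axis (not along the pixel's ray), 0 where there is no reading), "fx", "fy", "cx", "cy" (pixels), "D" ([k1, k2, p1, p2, k3] as OpenCV has them; the pictures are not rectified), "R" (3x3) and "t" (3): a world point X has camera coordinates R X + t. Camera axes: x right, y down, z forward; pixel columns grow to the right and rows downward; lengths in m; the calibration is good to about 2 mm. A picture is of the moment at which its call begins.
- ctrl.hand_in(): hands the job in, once; it reports no verdict.
The state is a dict: "time_s": time; "qpos": joint angles; "joint_vel": joint speeds; "effort": joint torques, N m; "tool_pos": TCP position; "orientation": TCP orientation; "force": force on the tool from outside, world axes, zero at the start; "ft_torque": the same for the moment, N m; "gripper_width": opening from 0.0 (shut) to 1.0 (fully open).
Only numpy, scipy, OpenCV 4.12 (cv2) and the standard library are available. Lean on these libraries where they do the work, as an engineer would, in place of code of your own. Each camera call takes 0.05 s, during which the arm holds its last target.

## Working session

There is one attempt and no reset: what is moved stays moved. The work goes in short steps, Python scripts to look and compute and a tool call to move; the robot and the scene stay as the last step left them, time stands still between calls to the robot, and variables do not carry over. Pictures are saved under pics/ and viewed, and the job is handed in when it is done.

Besides the shell and the picture viewer there is one more tool, called after ">>>" in YAML: its name, and indented under it one key for each argument. move_arm: Moves the arm, as the interface text tells. Its arguments: {"type":"object","properties":{"targets":{"type":"array"},"newtons":{"type":"number"}},"required":["targets"]}

```bash
ls; mkdir -p pics; python3 - <<'E'
from rig import ctrl,camera
import cv2
print(ctrl.sense(), ctrl.hold_point_z)
for n in("side","top"):
    c=camera(n);cv2.imwrite(f"pics/{n}0.png",c["color"])
    print(n,c["fx"],c["fy"],c["cx"],c["cy"],c["D"],c["R"],c["t"])
E
```

```text
pics
{'time_s': 0.0, 'qpos': array([-1.51241161e+00,  3.13494749e-01,  1.49843986e+00, -3.19382802e-05,
        1.33097848e+00, -2.23371432e-01]), 'joint_vel': array([ 4.64374570e-05,  5.15050846e-04, -1.10742111e-03,  1.23757421e-03,
       -7.65823168e-05, -2.18769479e-03]), 'effort': array([-4.90345002e-06, -4.12262464e+01, -2.59742564e+01, -1.92603352e-04,
        4.16200128e-03, -1.46199307e-05]), 'tool_pos': array([ 0.14595233, -0.50404086,  0.23071113]), 'orientation': array([-4.93697188e-04,  7.99390307e-01, -6.00811702e-01, -4.38620949e-04]), 'force': array([-1.20018462,  0.07969417,  0.27992512]), 'ft_torque': array([-0.02801912,  0.04285948, -0.04225583]), 'gripper_width': 1.0014001930169152} 0.0187
side 452.5186313520195 452.5186313520195 284.4474327538807 202.09861932760148 [-0.14655765  0.          0.          0.          0.        ] [[-0.9772393  -0.21203773  0.00658452]
 [-0.13677908  0.60605456 -0.78357473]
 [ 0.16215683 -0.76664064 -0.62126266]] [0.5979162  0.26592129 1.00111649]
top 491.463549502587 491.463549502587 284.19771388037 202.1249072382703 [-0.1464243  0.         0.         0.         0.       ] [[-0.02698723 -0.99961011 -0.00716391]
 [-0.99542335  0.02753004 -0.09151208]
 [ 0.09167362  0.00466147 -0.9957782 ]] [-0.04191196  0.61706698  1.35504585]
```

View pics/side0.png

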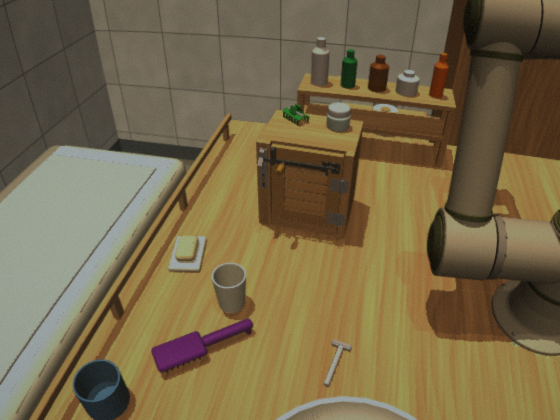

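View pics/top0.png

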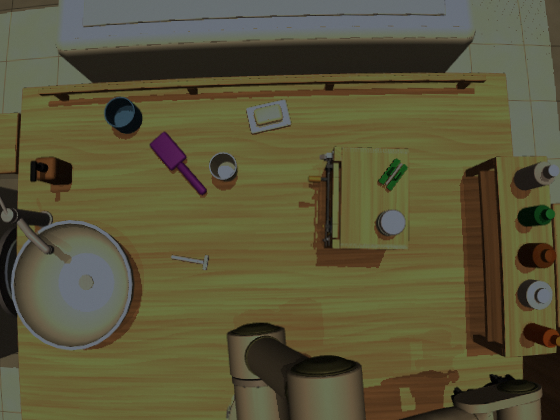

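```bash
cat > h.py <<'E'
import numpy as np,cv2
from rig import ctrl,camera
def K(c): return np.array([[c["fx"],0,c["cx"]],[0,c["fy"],c["cy"]],[0,0,1.]])
def ray(c,u,v):
    p=cv2.undistortPoints(np.array([[[u,v]]],float),K(c),np.array(c["D"]))[0,0]
    R=np.array(c["R"]);t=np.array(c["t"]); return -R.T@t, R.T@np.array([p[0],p[1],1])
def atz(c,u,v,z):
    o,d=ray(c,u,v); return o+d*(z-o[2])/d[2]
def dep(c,u,v):
    o,d=ray(c,u,v); return o+d*c["depth"][int(round(v)),int(round(u))]
def proj(c,X):
    R=np.array(c["R"]);r,_=cv2.Rodrigues(R)
    return cv2.projectPoints(np.array(X,float).reshape(-1,3),r,np.array(c["t"],float),K(c),np.array(c["D"]))[0][:,0]
E
python3 - <<'E'
from h import *
c=camera("top");cv2.imwrite("pics/topc.png",cv2.resize(c["color"][135:265,290:430],None,fx=5,fy=4.5,interpolation=2)) 
cv2.imwrite("pics/topc.png",cv2.resize(c["color"][135:265,290:430],None,fx=4,fy=4,interpolation=2))
s=camera("side");cv2.imwrite("pics/sidec.png",cv2.convertScaleAbs(cv2.resize(s["color"][95:245,245:385],None,fx=4,fy=4,interpolation=2),alpha=1.6))
E
```

```text
(no output)
```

View pics/topc.png

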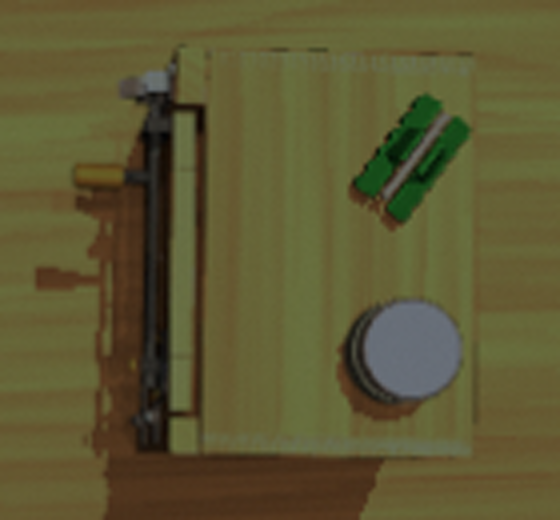

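View pics/sidec.png

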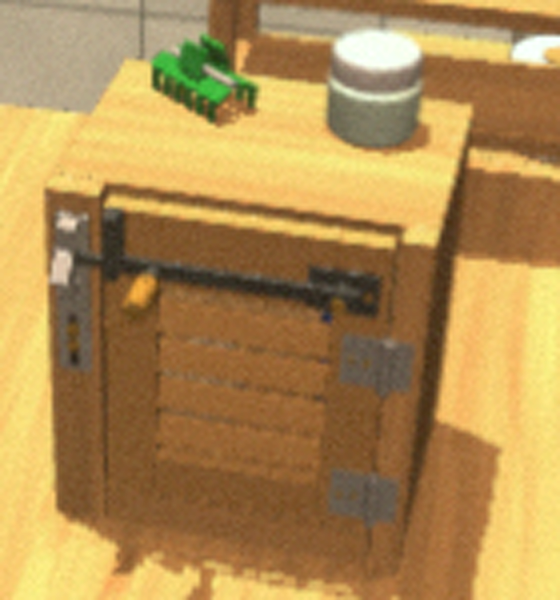

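```bash
python3 - <<'E'
from h import *
c=camera("top");s=camera("side")
f=lambda u,v:(290+u/4-.375,135+v/4-.375)
P=[atz(c,*f(*p),.262) for p in[(474,52),(474,456),(168,456),(178,47)]]
for p in P:print(p)
# scaled model (yc,xc): fit
M=np.array([[.09,.12],[.09,-.12],[-.09,-.12],[-.09,.12]]);W=np.array(P)[:,:2]
m0,w0=M.mean(0),W.mean(0);A=(M-m0).T@(W-w0);U,S,V=np.linalg.svd(A);R=(U@V).T
if np.linalg.det(R)<0: print("refl")
yaw=np.arctan2(R[1,0],R[0,0]);o=w0-R@m0;print("yaw",np.degrees(yaw),"o",o,"res",(W-(M@R.T+o))*1000)
for n,px in[("knob ctr z.229 top",(98,167)),("tip",(75,170))]:print(n,atz(c,*f(*px),.229),atz(c,*f(98,176),.221))
L=lambda x,y,z:np.r_[R@[x,y]+o,z]
print("hinge",L(-.094,-.098,.256),"knob pred",L(-.094-.007-.041,-.098+.145,.221), L(-.094-.041,-.098+.145,.221))
pts=[L(x,y,z) for x in(-.09,.09) for y in(-.12,.12) for z in(0,.262)]+[L(-.142,.047,.221)]+[L(-.094,-.098,.256),L(-.094,.082,.256)]
for n,cc in(("top",c),("side",s)):
    im=cv2.resize(cc["color"],None,fx=4,fy=4,interpolation=2)
    for q in proj(cc,pts): cv2.circle(im,tuple(int(4*a+1.5) for a in q),4,(0,0,255),1)
    cr=im[4*135:4*265,4*290:4*430] if n=="top" else im[4*95:4*245,4*245:4*385]
    cv2.imwrite(f"pics/{n}m.png",cv2.convertScaleAbs(cr,alpha=1.6))
E
```

```text
[ 0.71640381 -0.35866065  0.262     ]
[ 0.47704728 -0.34646401  0.262     ]
[ 0.48277599 -0.16696266  0.262     ]
[ 0.72339704 -0.18159112  0.262     ]
yaw -92.78564645263776 o [ 0.59990603 -0.26341961] res [[ 1.01353864  0.48455805]
 [ 1.37341218  1.01730236]
 [-1.64579669  0.73135711]
 [-0.74115413 -2.23321752]]
knob ctr z.229 top [ 0.65767461 -0.13368391  0.229     ] [ 0.65329915 -0.13396474  0.221     ]
tip [ 0.65622326 -0.11972651  0.229     ] [ 0.65329915 -0.13396474  0.221     ]
hinge [ 0.50659019 -0.16476793  0.256     ] knob pred [ 0.65375163 -0.12387158  0.221     ] [ 0.65341143 -0.13086331  0.221     ]
```

View pics/topm.png

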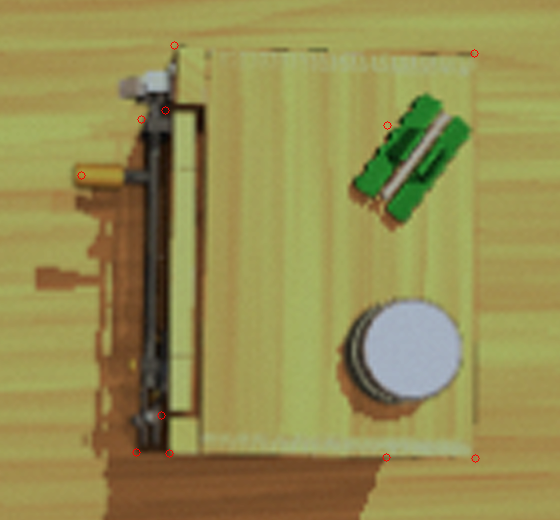

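View pics/sidem.png

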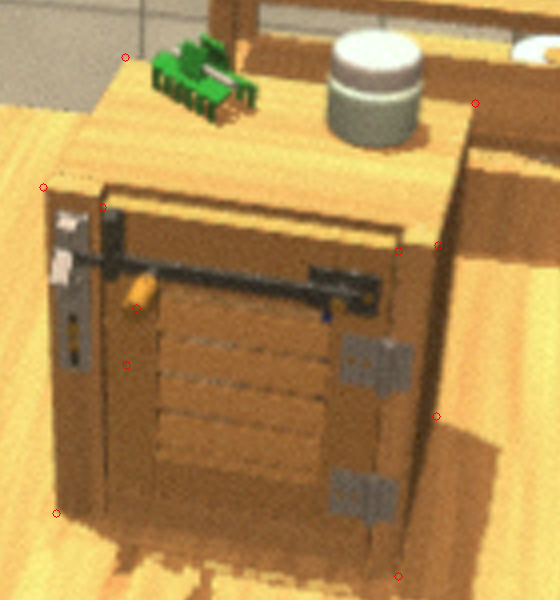

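>>> move_arm:
  targets: [0,0,-2.5,0,0,-8,4.5,0,0,-2.5,0,0,-8,4.5,0,0,-2.5,0,0,-8,4.5,0,0,-2.5,0,0,-8,4.5,0,0,-2.5,0,0,-8,4.5,0,0,-2.5,0,0,-8,4.5,0,0,-2.5,0,0,-8,4.5,0,0,-2.5,0,0,-8,4.5]
  newtons: 25

```text
time_s: 1.1
tool_pos: [0.146, -0.5041, 0.4323]
orientation: [-0.0, 0.997, -0.083, -0.0]
force: [-0.6, -0.1, 1.1]
gripper_width: 0.529
```

>>> move_arm:
  targets: [0,0,0,0,0,-7.1,4.5,3.5,-2.8,0,0,0,0,4.5,3.5,-2.8,0,0,0,0,4.5,3.5,-2.8,0,0,0,0,4.5,3.5,-2.8,0,0,0,0,4.5,3.5,-2.8,0,0,0,0,4.5,3.5,-2.8,0,0,0,0,4.5,0,0,0,0,0,0,4.5]

```text
time_s: 1.9
tool_pos: [0.3669, -0.3436, 0.4315]
orientation: [-0.0, 1.0, -0.021, 0.001]
force: [-1.4, 0.0, -0.1]
gripper_width: 0.523
```

>>> move_arm:
  targets: [3.45,-2.84,0,0,0,0,4.5,3.45,-2.84,0,0,0,0,4.5,3.45,-2.84,0,0,0,0,4.5,3.45,-2.84,0,0,0,0,4.5,3.45,-2.84,0,0,0,0,4.5,3.45,-2.84,0,0,0,0,4.5,3.45,-2.84,0,0,0,0,4.5,3.45,-2.84,0,0,0,-0.4,4.5]

```text
time_s: 2.7
tool_pos: [0.6512, -0.1321, 0.4314]
orientation: [0.0, 1.0, -0.021, 0.0]
force: [-0.9, 0.1, 0.9]
gripper_width: 0.526
```

>>> move_arm:
  targets: [0,0,4,0,0,0,4.5,0,0,4,0,0,0,4.5,0,0,4,0,0,0,4.5,0,0,0,0,0,0,4.5]

```text
time_s: 3.1
tool_pos: [0.6486, -0.1328, 0.3048]
orientation: [-0.002, 1.0, -0.021, -0.006]
force: [0.4, -0.4, -0.5]
gripper_width: 0.527
```

```bash
python3 - <<'E'
from h import *
st=ctrl.sense();print(st["tool_pos"],st["orientation"],st["qpos"])
c=camera("top");s=camera("side")
cv2.imwrite("pics/a.png",cv2.convertScaleAbs(cv2.resize(np.hstack([c["color"][125:265,280:420],s["color"][75:215,235:375]]),None,fx=2.8,fy=2.8,interpolation=2),alpha=1.6))
E
```

```text
[ 0.6485936  -0.13279784  0.30476038] [-0.00218758  0.99976398 -0.02075168 -0.0060476 ] [-3.78485506e-01  6.21746810e-01  8.46306940e-01 -1.37872741e-04
  1.68640045e+00 -3.36993331e-01]
```

View pics/a.png

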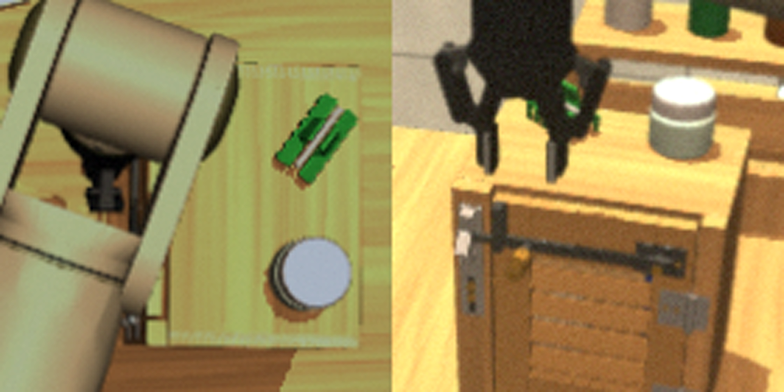

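>>> move_arm:
  targets: [0.5,-0.1,2,0,0,0,4.5,0,0,2,0,0,0,4.5,0,0,2,0,0,0,4.5,0,0,2,0,0,0,4.5,0,0,2,0,0,0,4.5,0,0,0,0,0,0,4.5,0,0,0,0,0,0,4.5]

```text
time_s: 3.9
tool_pos: [0.6565, -0.1328, 0.2143]
orientation: [0.001, 1.0, -0.021, 0.002]
force: [-0.3, 0.6, 0.1]
gripper_width: 0.525
```

```bash
python3 - <<'E'
from h import *
st=ctrl.sense();print(st["time_s"],st["tool_pos"],st["orientation"],st["force"])
c=camera("top");s=camera("side")
cv2.imwrite("pics/b.png",cv2.convertScaleAbs(cv2.resize(np.hstack([c["color"][155:225,290:360],s["color"][110:180,250:320]]),None,fx=5.6,fy=5.6,interpolation=2),alpha=1.8))
E
```

```text
3.9 [ 0.65648754 -0.13275486  0.21427644] [ 7.47325361e-04  9.99784283e-01 -2.06606541e-02  1.99151824e-03] [-0.2903851   0.57732768  0.11971967]
```

View pics/b.png

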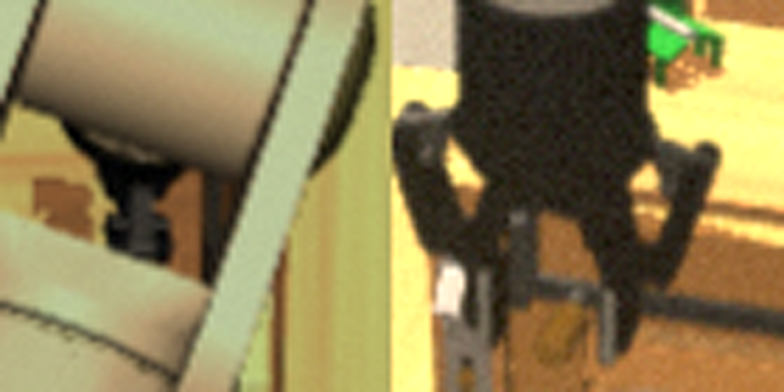

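>>> move_arm:
  targets: [-0.25,-0.1,0.6,0,0,0,4.5,0,0,0.6,0,0,0,4.5,0,0,0,0,0,0,4.5,0,0,0,0,0,0,2.4,0,0,0,0,0,0,2.4,0,0,0,0,0,0,2.4,0,0,0,0,0,0,2.4]
  newtons: 20

```text
time_s: 4.7
tool_pos: [0.653, -0.131, 0.1994]
orientation: [0.0, 1.0, -0.021, 0.0]
force: [-0.9, -1.6, -0.8]
gripper_width: 0.285
```

>>> move_arm:
  targets: [0,0,0,0,0,0,1.2,0,0,0,0,0,0,1.2,0,0,0,0,0,0,1.2,0,0,0,0,0,0,1.2,0,0,0,0,0,0,1.2]

```text
time_s: 5.2
tool_pos: [0.6535, -0.1309, 0.1995]
orientation: [0.0, 1.0, -0.02, 0.001]
force: [5.4, 1.0, -0.4]
gripper_width: 0.178
```

```bash
python3 - <<'E'
from h import *
st=ctrl.sense();print(st["time_s"],st["tool_pos"],st["orientation"],st["force"],st["ft_torque"],st["gripper_width"])
c=camera("top");s=camera("side")
cv2.imwrite("pics/c.png",cv2.convertScaleAbs(cv2.resize(np.hstack([c["color"][155:225,290:360],s["color"][110:180,250:320]]),None,fx=5.6,fy=5.6,interpolation=2),alpha=1.8))
E
```

```text
5.2 [ 0.65349273 -0.13090272  0.19951459] [ 2.20026791e-07  9.99789954e-01 -2.04788840e-02  8.13763998e-04] [ 5.36467566  1.02045699 -0.44012767] [ 0.1410097  -0.81227539 -0.00995649] 0.17842214403294032
```

View pics/c.png

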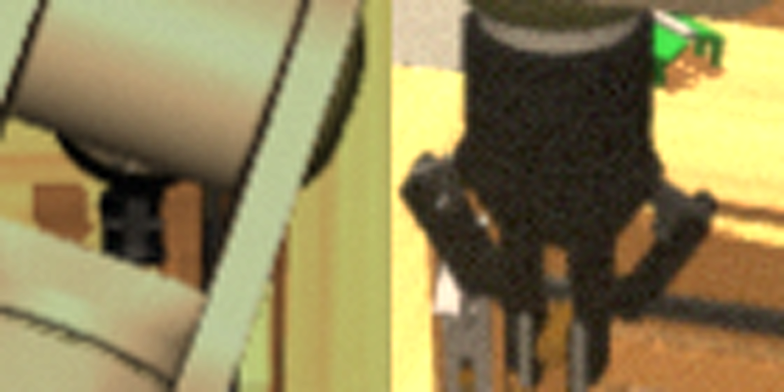

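>>> move_arm:
  targets: [0.05,0,0,0,0,0,1.2,0,0,0,0,0,0,1.2,0,0,0,0,0,0,1.2]

```text
time_s: 5.6
tool_pos: [0.6535, -0.131, 0.1994]
orientation: [-0.0, 1.0, -0.021, 0.0]
force: [2.6, 1.5, 1.8]
gripper_width: 0.178
```

>>> move_arm:
  targets: [0,0,0,0,0,0,1.2,0,0,0,0,0,0,1.2]

```text
time_s: 5.8
tool_pos: [0.6535, -0.131, 0.1994]
orientation: [-0.0, 1.0, -0.021, 0.0]
force: [2.0, 1.9, 1.4]
gripper_width: 0.175
```

>>> move_arm:
  targets: [0,0,-0.05,0,0,0,1.2,0,0,-0.05,0,0,0,1.2,0,0,-0.05,0,0,0,1.2,0,0,-0.05,0,0,0,1.2,0,0,0,0,0,0,1.2]

```text
time_s: 6.3
tool_pos: [0.6535, -0.131, 0.2012]
orientation: [-0.0, 1.0, -0.021, -0.0]
force: [4.1, 1.5, -1.6]
gripper_width: 0.182
```

>>> move_arm:
  targets: [0,0,-0.05,0,0,0,1.2,0,0,-0.05,0,0,0,1.2,0,0,0,0,0,0,1.2]

```text
time_s: 6.6
tool_pos: [0.6535, -0.131, 0.2023]
orientation: [-0.0, 1.0, -0.021, 0.0]
force: [3.8, 0.7, -2.4]
gripper_width: 0.177
```

>>> move_arm:
  targets: [-0.01,0,-0.05,0,0,0,1.2,0,0,-0.05,0,0,0,1.2,0,0,0,0,0,0,1.2]

```text
time_s: 6.9
tool_pos: [0.6535, -0.131, 0.2035]
orientation: [-0.0, 1.0, -0.021, 0.0]
force: [4.8, 1.1, -1.9]
gripper_width: 0.179
```

>>> move_arm:
  targets: [0.03,0,-0.05,0,0,0,1.2,0,0,-0.05,0,0,0,1.2,0,0,0,0,0,0,1.2]

```text
time_s: 7.2
tool_pos: [0.6535, -0.1311, 0.2042]
orientation: [-0.0, 1.0, -0.021, -0.0]
force: [2.6, 1.0, -2.6]
gripper_width: 0.176
```

>>> move_arm:
  targets: [0,0,-0.05,0,0,0,1.2,0,0,-0.05,0,0,0,1.2,0,0,0,0,0,0,1.2]

```text
time_s: 7.5
tool_pos: [0.6535, -0.1311, 0.2053]
orientation: [0.0, 1.0, -0.021, -0.0]
force: [0.0, 1.8, -2.7]
gripper_width: 0.178
```

```bash
python3 - <<'E'
from h import *
for i in range(3):
  s=camera("side");st=ctrl.sense();print(st["time_s"],st["tool_pos"],st["force"],st["ft_torque"])
cv2.imwrite("pics/d.png",cv2.convertScaleAbs(cv2.resize(s["color"][120:170,250:320],None,fx=10,fy=10,interpolation=2),alpha=2))
E
```

```text
7.55 [ 0.65350024 -0.13114921  0.20531036] [ 1.17958091  1.15209993 -2.12826144] [ 0.131779   -0.23944937 -0.02329591]
7.6 [ 0.65349435 -0.13111359  0.20528147] [ 0.17673509  0.73523202 -0.99283283] [ 0.10839087 -0.13459713 -0.08603112]
7.65 [ 0.65349559 -0.1311375   0.20525355] [ 0.68402515  0.95474215 -2.10977048] [ 0.14449572 -0.14850762 -0.07865333]
```

View pics/d.png

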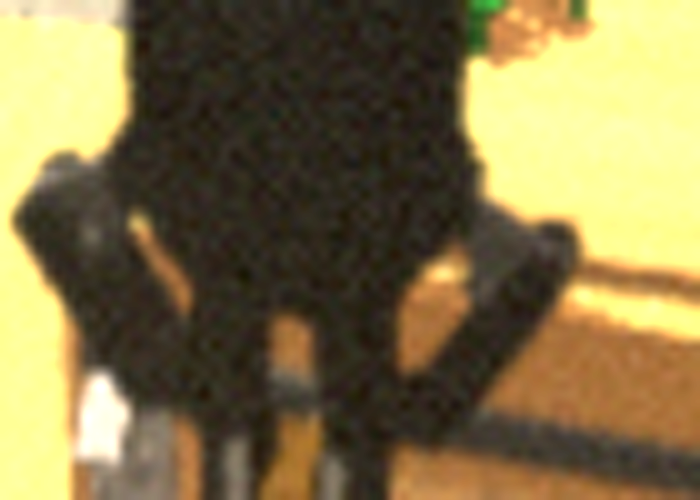

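>>> move_arm:
  targets: [0,0,-0.05,0,0,0,1.2,0,0,-0.05,0,0,0,1.2,0,0,0,0,0,0,1.2]

```text
time_s: 7.95
tool_pos: [0.6535, -0.1311, 0.2062]
orientation: [-0.0, 1.0, -0.021, -0.0]
force: [-2.1, 1.0, -2.8]
gripper_width: 0.174
```

>>> move_arm:
  targets: [-0.02,0,-0.05,0,0,0,1.2,0,0,-0.05,0,0,0,1.2,0,0,0,0,0,0,1.2]

```text
time_s: 8.25
tool_pos: [0.6534, -0.1311, 0.2075]
orientation: [0.0, 1.0, -0.021, -0.0]
force: [-0.9, 0.5, -1.9]
gripper_width: 0.177
```

>>> move_arm:
  targets: [-0.02,0,-0.05,0,0,0,1.2,0,0,-0.05,0,0,0,1.2,0,0,0,0,0,0,1.2]

```text
time_s: 8.55
tool_pos: [0.6534, -0.1311, 0.2084]
orientation: [0.0, 1.0, -0.021, 0.0]
force: [0.1, 0.2, -1.7]
gripper_width: 0.182
```

>>> move_arm:
  targets: [-0.01,0,-0.05,0,0,0,1.2,0,0,0,0,0,0,1.2]

```text
time_s: 8.75
tool_pos: [0.6533, -0.131, 0.209]
orientation: [0.0, 1.0, -0.021, 0.0]
force: [0.4, 0.6, -1.5]
gripper_width: 0.181
```

Smooth so far (about 9.5 mm up). Now half-millimetre steps.

>>> move_arm:
  targets: [-0.01,0,-0.05,0,0,0,1.2,0,0,0,0,0,0,1.2]

```text
time_s: 8.95
tool_pos: [0.6532, -0.131, 0.2095]
orientation: [0.0, 1.0, -0.021, 0.0]
force: [1.6, 0.5, -2.3]
gripper_width: 0.178
```

>>> move_arm:
  targets: [-0.01,0,-0.05,0,0,0,1.2,0,0,0,0,0,0,1.2]

```text
time_s: 9.15
tool_pos: [0.6531, -0.131, 0.2099]
orientation: [-0.0, 1.0, -0.021, 0.0]
force: [2.5, 0.3, -2.3]
gripper_width: 0.18
```

>>> move_arm:
  targets: [0,0,-0.05,0,0,0,1.2,0,0,0,0,0,0,1.2]

```text
time_s: 9.35
tool_pos: [0.6531, -0.1309, 0.21]
orientation: [-0.0, 1.0, -0.021, 0.0]
force: [3.6, 0.5, -5.2]
gripper_width: 0.179
```

>>> move_arm:
  targets: [0,0,-0.05,0,0,0,1.2,0,0,0,0,0,0,1.2]

```text
time_s: 9.55
tool_pos: [0.6531, -0.1309, 0.2102]
orientation: [-0.0, 1.0, -0.021, -0.0]
force: [4.3, 0.2, -6.4]
gripper_width: 0.176
```

>>> move_arm:
  targets: [0,0,0.07,0,0,0,1.2,0,0,0.06,0,0,0,1.2,0,0,0,0,0,0,1.2]

```text
time_s: 9.85
tool_pos: [0.6531, -0.131, 0.21]
orientation: [0.0, 1.0, -0.021, 0.0]
force: [3.9, 1.7, -0.7]
gripper_width: 0.18
```

>>> move_arm:
  targets: [0,0,0.03,0,0,0,1.2,0,0,0,0,0,0,1.2,0,0,0,0,0,0,1.2]

```text
time_s: 10.15
tool_pos: [0.6531, -0.131, 0.2095]
orientation: [0.0, 1.0, -0.021, 0.0]
force: [4.5, 1.2, -0.4]
gripper_width: 0.18
```

>>> move_arm:
  targets: [0,-0.13,0,0,0,-0.5,1.2,-0.03,-0.13,0,0,0,-0.5,1.2,-0.03,-0.13,0,0,0,-0.5,1.2,0,0,0,0,0,0,1.2]

```text
time_s: 10.55
tool_pos: [0.6522, -0.1269, 0.2091]
orientation: [-0.0, 1.0, -0.007, -0.001]
force: [0.9, 0.7, -0.3]
gripper_width: 0.178
```

>>> move_arm:
  targets: [-0.07,-0.25,0,0,0,-1,1.2,-0.07,-0.25,0,0,0,-1,1.2,0,0,0,0,0,0,1.2]

```text
time_s: 10.85
tool_pos: [0.6507, -0.1218, 0.209]
orientation: [-0.0, 1.0, 0.011, -0.001]
force: [-1.5, -0.0, -0.1]
gripper_width: 0.173
```

```bash
python3 - <<'E'
from h import *
s=camera("side");c=camera("top");st=ctrl.sense();print(st["time_s"],st["tool_pos"],st["force"],st["ft_torque"])
cv2.imwrite("pics/e.png",cv2.convertScaleAbs(cv2.resize(np.hstack([s["color"][110:180,245:345],c["color"][150:220,290:360]]),None,fx=4.7,fy=5,interpolation=2),alpha=2))
E
```

```text
10.95 [ 0.65081487 -0.1220043   0.20908283] [-2.45568887 -1.01118622 -0.96057842] [ 0.0249648   0.33589941 -0.0593062 ]
```

View pics/e.png

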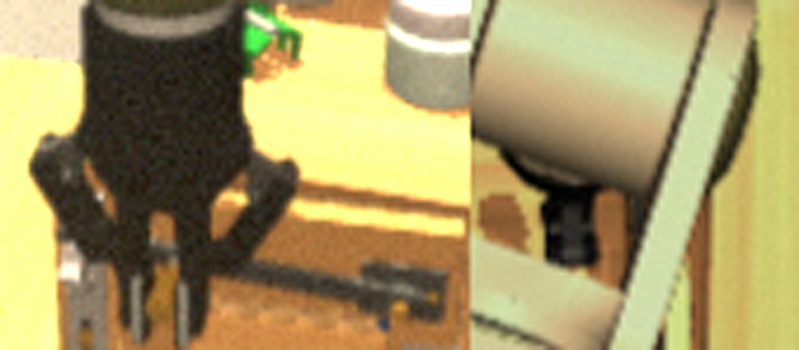

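>>> move_arm:
  targets: [-0.15,-0.5,0,0,0,-2,1.2,-0.15,-0.5,0,0,0,-2,1.2,-0.15,-0.5,0,0,0,-2,1.2,-0.15,-0.5,0,0,0,-2,1.2,0,0,0,0,0,0,1.2]

```text
time_s: 11.45
tool_pos: [0.6431, -0.1019, 0.2092]
orientation: [-0.0, 0.997, 0.081, -0.001]
force: [-4.9, -1.7, -2.5]
gripper_width: 0.178
```

```bash
python3 - <<'E'
from h import *
s=camera("side");st=ctrl.sense();print(st["time_s"],st["tool_pos"],st["orientation"],st["force"],st["ft_torque"])
cv2.imwrite("pics/f.png",cv2.convertScaleAbs(cv2.resize(s["color"][90:240,235:385],None,fx=4,fy=4,interpolation=2),alpha=2))
E
```

```text
11.5 [ 0.64315153 -0.10209371  0.20917924] [-2.52485014e-05  9.96728471e-01  8.08206052e-02 -6.20581646e-04] [-5.33069269 -1.9876706  -0.37992004] [-0.19004517  0.81890525 -0.08394831]
```

View pics/f.png

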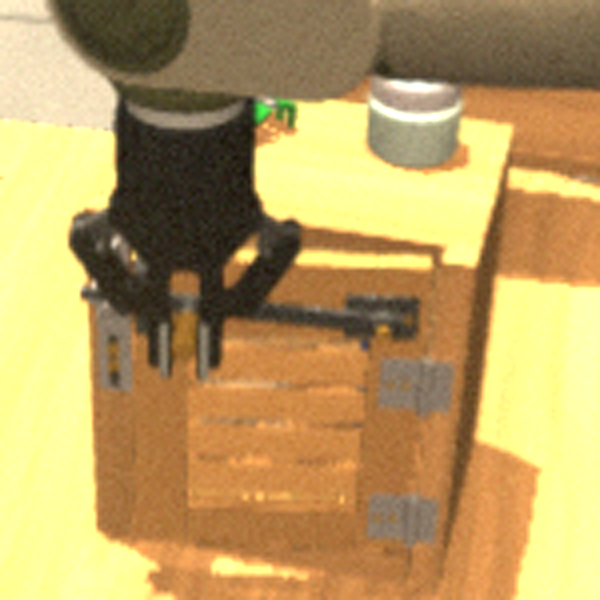

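>>> move_arm:
  targets: [-0.22,-0.5,0,0,0,-2,1.2,-0.16,-0.5,0,0,0,-2,1.2,-0.16,-0.5,0,0,0,-2,1.2,-0.16,-0.5,0,0,0,-2,1.2,-0.16,-0.5,0,0,0,-2,1.2,-0.16,-0.5,0,0,0,-2,1.2,0,0,0,0,0,0,1.2]

```text
time_s: 12.2
tool_pos: [0.6265, -0.075, 0.2095]
orientation: [-0.0, 0.983, 0.185, 0.0]
force: [3.1, 2.9, -0.4]
gripper_width: 0.178
```

>>> move_arm:
  targets: [-0.12,-0.5,0,0,0,-2,1.2,-0.15,-0.5,0,0,0,-2,1.2,-0.15,-0.5,0,0,0,-2,1.2,-0.15,-0.5,0,0,0,-2,1.2,-0.15,-0.5,0,0,0,-2,1.2,-0.15,-0.5,0,0,0,-2,1.2,-0.15,-0.5,0,0,0,-2,1.2,-0.15,-0.5,0,0,0,-2,1.2]

```text
time_s: 13.0
tool_pos: [0.5972, -0.0459, 0.2092]
orientation: [-0.0, 0.947, 0.32, 0.0]
force: [1.6, 2.3, -0.7]
gripper_width: 0.177
```

>>> move_arm:
  targets: [-0.14,-0.5,0,0,0,-2,1.2,-0.14,-0.5,0,0,0,-2,1.2,-0.15,-0.5,0,0,0,-2,1.2,-0.15,-0.5,0,0,0,-2,1.2,-0.15,-0.5,0,0,0,-2,1.2,-0.15,-0.5,0,0,0,-2,1.2,-0.15,-0.5,0,0,0,-2,1.2,-0.15,-0.5,0,0,0,-2,1.2]

```text
time_s: 13.8
tool_pos: [0.5607, -0.0257, 0.2091]
orientation: [-0.0, 0.894, 0.449, -0.0]
force: [0.4, 1.5, -0.2]
gripper_width: 0.179
```

```bash
python3 - <<'E'
from h import *
s=camera("side");st=ctrl.sense();print(st["time_s"],st["tool_pos"],st["orientation"],st["force"],st["qpos"])
cv2.imwrite("pics/g.png",cv2.convertScaleAbs(cv2.resize(s["color"][60:260,205:405],None,fx=3,fy=3,interpolation=2),alpha=2))
E
```

```text
13.85 [ 0.56019771 -0.02551175  0.20917868] [-3.26933818e-04  8.93371675e-01  4.49318050e-01 -4.81979688e-04] [-0.36345791  1.93625955 -0.47136053] [-2.54348489e-01  4.09201618e-01  1.42054348e+00 -1.49379866e-04
  1.31300337e+00 -1.18631419e+00]
```

View pics/g.png

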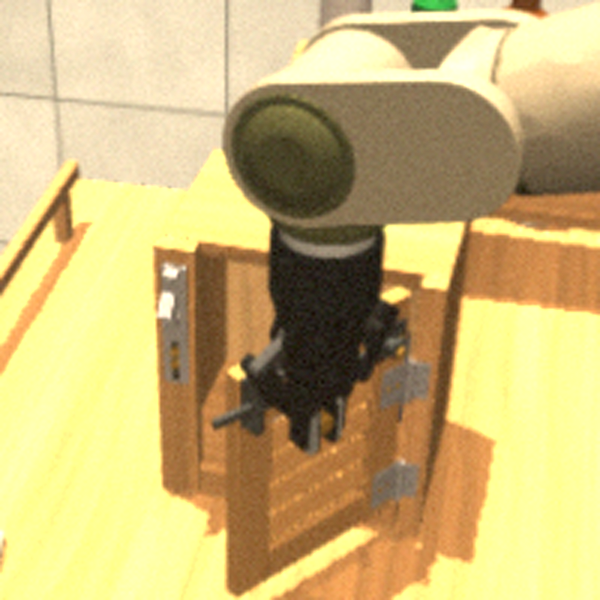

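>>> move_arm:
  targets: [-0.15,-0.5,0,0,0,-2,1.2,-0.15,-0.5,0,0,0,-2,1.2,-0.15,-0.5,0,0,0,-2,1.2,-0.15,-0.5,0,0,0,-2,1.2,-0.15,-0.5,0,0,0,-2,1.2,-0.15,-0.5,0,0,0,-2,1.2,-0.15,-0.5,0,0,0,-2,1.2,-0.15,-0.5,0,0,0,-2,1.2]

```text
time_s: 14.65
tool_pos: [0.5202, -0.0163, 0.2091]
orientation: [-0.0, 0.823, 0.568, -0.0]
force: [0.1, 2.0, 0.1]
gripper_width: 0.176
```

>>> move_arm:
  targets: [-0.14,-0.5,0,0,0,-2,1.2,-0.14,-0.5,0,0,0,-2,1.2,-0.15,-0.5,0,0,0,-2,1.2,-0.15,-0.5,0,0,0,-2,1.2,-0.15,-0.5,0,0,0,-2,1.2,-0.15,-0.5,0,0,0,-2,1.2,-0.15,-0.5,0,0,0,-2,1.2,-0.15,-0.5,0,0,0,-2,1.2]

```text
time_s: 15.45
tool_pos: [0.4786, -0.0184, 0.2091]
orientation: [-0.0, 0.736, 0.677, -0.0]
force: [-1.0, 1.1, -0.9]
gripper_width: 0.178
```

>>> move_arm:
  targets: [-0.15,-0.5,0,0,0,-2,1.2,-0.15,-0.5,0,0,0,-2,1.2,-0.15,-0.5,0,0,0,-2,1.2,-0.15,-0.5,0,0,0,-2,1.2,-0.15,-0.5,0,0,0,-2,1.2,-0.07,-0.25,0,0,0,-1,1.2,-0.07,-0.25,0,0,0,-1,1.2,0,0,0,0,0,0,1.2]

```text
time_s: 16.25
tool_pos: [0.4488, -0.0273, 0.2091]
orientation: [-0.001, 0.662, 0.75, -0.0]
force: [-3.2, 2.5, -0.6]
gripper_width: 0.177
```

```bash
python3 - <<'E'
from h import *
s=camera("side");st=ctrl.sense();print(st["time_s"],st["tool_pos"],st["orientation"],st["force"],st["qpos"])
cv2.imwrite("pics/i.png",cv2.convertScaleAbs(cv2.resize(s["color"][60:260,205:405],None,fx=3,fy=3,interpolation=2),alpha=2))
E
```

```text
16.3 [ 0.44896517 -0.02723963  0.20908973] [-5.06030712e-04  6.61819677e-01  7.49662876e-01 -1.76310777e-04] [-3.67506387  3.38875258 -0.39772628] [-3.22175217e-01  1.67523383e-01  1.74420639e+00  7.47474730e-05
  1.23093230e+00 -2.01730558e+00]
```

View pics/i.png

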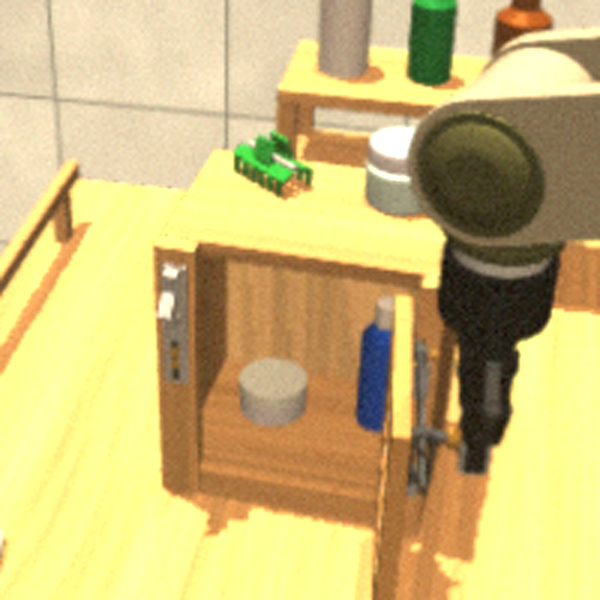

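>>> move_arm:
  targets: [0.05,-0.04,0.1,0,0,0,1.2,0.02,0,0.12,0,0,0,1.2,0.02,0,0.12,0,0,0,1.2,0,0,0.12,0,0,0,1.2,0,0,0.12,0,0,0,1.2,0,0,0.12,0,0,0,1.2,0,0,0.12,0,0,0,1.2,0,0,0.1,0,0,0,1.2]

```text
time_s: 17.1
tool_pos: [0.449, -0.0268, 0.2]
orientation: [0.0, 0.662, 0.75, 0.0]
force: [0.6, -3.2, 1.7]
gripper_width: 0.18
```

>>> move_arm:
  targets: [0,0,0,0,0,0,1.2,0,0,0,0,0,0,1.2]

```text
time_s: 17.3
tool_pos: [0.449, -0.0268, 0.2001]
orientation: [0.0, 0.662, 0.75, -0.0]
force: [1.6, -5.2, 0.6]
gripper_width: 0.178
```

>>> move_arm:
  targets: [-0.06,0,0,0,0,0,1.2,0,0,0,0,0,0,1.2,0,0,0,0,0,0,2.2,0,0,0,0,0,0,3,0,0,0,0,0,0,4,0,0,0,0,0,0,4.5,0,0,0,0,0,0,4.5]

```text
time_s: 18.0
tool_pos: [0.4488, -0.0271, 0.2]
orientation: [-0.0, 0.662, 0.75, 0.0]
force: [-0.2, -0.1, -0.4]
gripper_width: 0.526
```

```bash
python3 - <<'E'
from h import *
s=camera("side");st=ctrl.sense();print(st["time_s"],st["tool_pos"],st["force"],st["gripper_width"])
cv2.imwrite("pics/j.png",cv2.convertScaleAbs(cv2.resize(s["color"][120:240,280:420],None,fx=5,fy=5,interpolation=2),alpha=2))
E
```

```text
18.05 [ 0.44882057 -0.02706514  0.19997285] [ 0.25807218  0.17445523 -1.18226891] 0.5296779624220235
```

View pics/j.png

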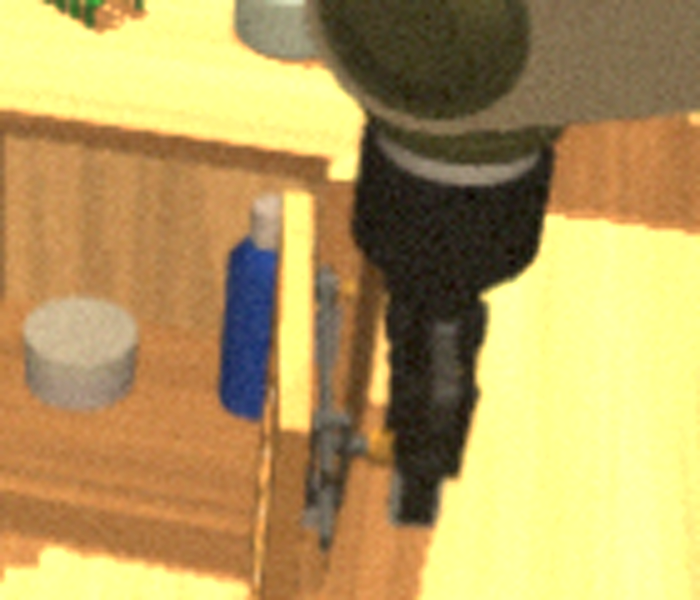

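>>> move_arm:
  targets: [0,0,-1,0,0,0,4.5,0,0,-2,0,0,0,4.5,0,0,-3,0,0,0,4.5,0,0,-3,0,0,0,4.5,0,0,-3,0,0,0,4.5,0,-3,-3,0,0,0,4.5,0,-3,0,0,0,0,4.5,0,-1,0,0,0,0,4.5]

```text
time_s: 18.85
tool_pos: [0.3779, -0.0358, 0.3515]
orientation: [0.001, 0.662, 0.75, 0.0]
force: [0.3, -1.0, 0.1]
gripper_width: 0.529
```

>>> move_arm:
  targets: [0,0,0,0,0,0,4.5,0,0,0,0,0,0,4.5,0,0,0,0,0,0,4.5,0,0,0,0,0,0,4.5]

```text
time_s: 19.25
tool_pos: [0.3799, -0.0358, 0.3496]
orientation: [-0.001, 0.662, 0.75, -0.0]
force: [0.1, 0.0, -0.0]
gripper_width: 0.529
```

```bash
python3 - <<'E'
from h import *
s=camera("side");c=camera("top");st=ctrl.sense();print(st["time_s"],st["tool_pos"],st["force"],st["joint_vel"])
cv2.imwrite("pics/k.png",cv2.convertScaleAbs(cv2.resize(np.hstack([s["color"][90:250,240:400],c["color"][125:285,270:430]]),None,fx=2.5,fy=2.5,interpolation=2),alpha=1.8))
cv2.imwrite("pics/k2.png",cv2.convertScaleAbs(np.hstack([s["color"]]),alpha=1.8))
E
```

```text
19.35 [ 0.3797133  -0.0357945   0.34971229] [ 0.53110183 -0.38990157  0.79859367] [-0.00139859 -0.008908    0.00439662 -0.00011507 -0.0001085   0.00011579]
```

View pics/k.png

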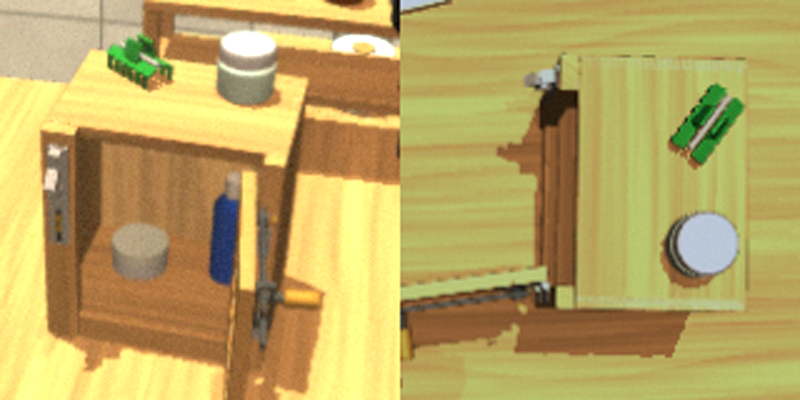

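View pics/k2.png

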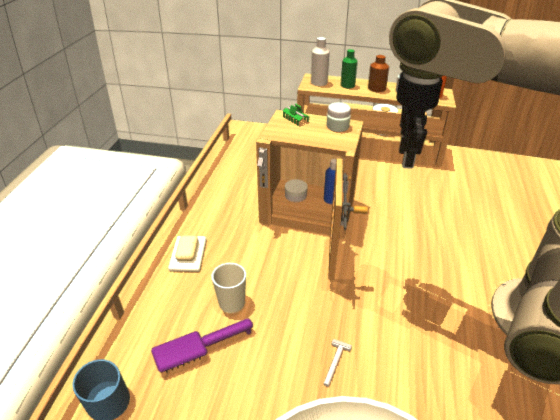

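```bash
python3 - <<'E'
from h import *
s=camera("side")
for u in(358,361,364):
  for v in(208,209): print(dep(s,u,v))
print(proj(s,[[.4485,-.0265,.221],[.4485,-.0265,.231]]), proj(s,[[.4485,-.0265,.229]]))
st=ctrl.sense();print(st["time_s"]);print(ctrl.hand_in())
E
```

```text
[ 0.45919604 -0.02084407  0.22721127]
[ 0.45890826 -0.02231736  0.22336304]
[ 0.45295685 -0.02291256  0.22668016]
[ 0.45266882 -0.02133541  0.2252631 ]
[ 0.44673035 -0.02297113  0.22774347]
[ 0.44643876 -0.02179926  0.22600731]
[[362.92888224 209.32321696]
 [363.47032594 205.65714401]] [[363.36160102 206.39417408]]
19.4
the job is handed in; nothing more can be done
None
```

The cabinet gate is standing open at about 100°, the latch bar is back down, and the job was handed in at 19.4 s. No verdict is reported.

- **Latch:** I pinched the knob from above at 20 N and raised it in steps of at most 0.5 mm. The hood was felt at about 10.5 mm of lift, with a peak of about 6 N at the knob including the bar's weight. I then eased off about half a millimetre and drew the gate outward, with little force, until the nose was clear.
- **Gate:** I swung it along its arc at about 20° per second.
- **Bar:** I lowered it about 9 mm to its rest height before releasing the knob, instead of dropping it from the full lift.

**Last checks:**
- The pictures show the gate open at about 98–100° and still there after release.
- The knob surface measured 0.223–0.228 m high, which fits the bar being down (centre 0.221 m, top 0.229 m).
- The jar, clip, bottle, tin, tumbler, hairbrush and razor show no sign of having moved.
- The arm was clear of everything, and its force reading was under about 1 N.

The sideways force on the knob reached about 5 N at times from small arc errors, which I corrected along the way. No check failed or disagreed.

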